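Pack the field station's coax kit into its case

ROBOT

A 6-joint arm with a two-finger parallel gripper is mounted at the origin on the work surface. World frame = base frame: x ahead of the robot, y to its left, z up, the work surface at z = 0. Lengths are in m, angles in rad, forces in N, time in s.
With the tool pointing down it reaches from about 0.4 to 0.825 m from the base axis. Payload 7 kg.
Tool frame: the origin (TCP) lies midway between the tips of the shut fingers; the grasp point (between the pads) lies 19 mm behind it; z points along the fingers, y is the line along which they close (so a half turn about z gives the same grasp; the last joint's range is limited). The gripper opens to 88 mm and grips with 3 to 60 N. Pads are 19 mm wide; open, the fingers measure 130 mm over their backs; the gripper's body (78 mm by 193 mm) begins 47 mm behind the grasp point.
Start: joints at [1.498, 0.359, 0.012, 0, -1.224, -0.288], TCP at [0.238, 0.632, 0.227] pointing down, gripper open.
Joint ranges: [-3.07, 3.07], [-1.43, 2.12], [-1.02, 1.25], [-3.03, 1.67], [-3.05, -0], [-3.03, 3.03]. Speed limits (rad/s): [2.39, 2.39, 3.01, 3.14, 3.14, 3.14].

INTERFACE

Orientations are given as [roll, pitch, yaw] about the fixed x, y, z axes, in that order (R = Rz(yaw) Ry(pitch) Rx(roll)).
In Python, from station import telemetry, eyes, ticket, recognise, trace gives the robot as it stands. The module is installed in compiled form; this text tells all that it offers.
- The arm moves only by the tool servo_tool, never from a script. Its argument "series" is a list that holds one entry, the list of rows, each a list of 4 numbers: the shift along the tool's x, y, z in mm, then the turn about the tool's z in rad. In form: [[[x, y, z, roll], ...]]. A call has exactly 10 rows; each row shifts and turns the commanded pose from where the row before left it, along the tool's axes as they then stand; what a row does not reach is not made up. A row lasts 1/12 s, in which the tool goes at most 41.7 mm and 7.16 degrees, less where a joint would pass 70% of its speed; a pose out of reach is approached as far as the arm can. A call is refused whole if a number of a shift passes 41.7 or a number of a turn 0.125, either way. A call with a gripper value outside its range is refused whole. "claw" is the gripper's target within -1 to 1 (shut at 1, half-way at 0, fully open at -1), set as the call begins (left out, the last holds). The fingers move at their own pace and stop on an object; "grip_force" is the grip in N (left out, the last holds). Time passes only in rows, so rows that do not move let the fingers close, or fill a call up. It gives the time, the measured TCP pose, the force, the opening and the grip force at its end, in the units of the state.
- telemetry.get_state(): the state, without advancing time (a new reading comes with each control period).
- eyes.grab_frame(name): name is "scene" or "top" or "wrist"; returns the picture (384x512x3 uint8, red, green, blue); there is no depth.
- eyes.calibration(name): a dict with "mtx" (3x3 intrinsics, pixels), "k1" (the pictures are not rectified: a ray, as slopes to the right and down, at radius r is drawn at 1 + k1 r^2 times it, then the intrinsics apply), "rvec" (rotation vector, rad) and "tvec" (3), from world to camera coordinates, as OpenCV has them. Camera axes: x right, y down, z forward; pixel columns grow to the right and rows downward; lengths in m; the calibration is good to about 2 mm. A picture is of the moment at which its call begins: read the wrist's pose just before it. calibration takes no time and is no camera call; for the wrist camera it gives the pose at the moment of the call.
- ticket.job_done(): hands the job in; it is judged then, once.
Trained networks look in the newest picture that a camera, given by its name, has taken for a name from the list of things; names that differ only in an ending like _2 or _b are one class to them, and where a whole thing is asked for, a point or a joint stands for the part that bears it (a point fixed in the world has none). Each returns a list of dicts, best first, with "conf" (0 to 1); they miss things now and then, are a little off and sometimes report something else, mostly with a low value. They report only what shows in the picture. A call takes as long as a camera call. They do not tell look-alikes from the thing itself.
- recognise(camera, name): "position" ([x, y, z] in m, in world coordinates, good to about 4 mm: the middle of the surface that is visible of it).
- trace(camera, name): "mask" (384x512 bool, what is visible of it).
The state is a dict: "t": time; "q": joint angles; "qd": joint speeds; "joint_efforts": joint torques, N m; "eef_pos": TCP position; "ee_rot": TCP orientation; "force": force on the tool from outside, world axes, zero at the start; "moment": the same for the moment, N m; "width": finger opening in m; "gripper_force": force on a finger pad.
Only numpy, scipy, OpenCV 4.12 (cv2) and the standard library are available. Lean on these libraries where they do the work, as an engineer would, in place of code of your own. Each camera call takes 0.05 s, during which the arm holds its last target. There are 200 camera calls.

TASK

Pack the radio station's kit into the open carry case: the finned dummy load upright in the round recess, the hand microphone in the stepped recess, the coax switch in the cross-shaped recess, and the blue-banded filter upright down between the red and the green filter in the filter bin, each right down on the floor of its own place. Set each piece in, do not drop it from above. The computer mouse and the drink can are not part of the kit: leave them where they are.

Things in the scene. Friction and masses are not known exactly. Their poses are not given: they have to be found in the camera images.
- dummy_load_mid (a point): The dummy load: matt black cylinder with ring fins, standing, 50 mm across, 74 mm high, plus a silver coax socket (16 mm across, 20 mm high) on top. The point is its centre, 37 mm above its underside. About 0.35 kg. Belongs in the round recess.
- microphone_mid (a point): Hand microphone on its back, black, 36 mm high. Wide head with round grey slotted grille: 54 mm along x, from y = -8 to +42 mm; narrow grip with six light buttons: 34 mm along x, to y = -42 mm, then a silver connector to -47 mm. The point is 18 mm above its underside; there it is 54 mm wide along x. About 0.2 kg. Belongs in the stepped recess.
- coax_switch_mid (a point): Coax switch: bare aluminium box, 50 mm along x, 60 mm along y, 34 mm high; black knob on top (26 mm across, 16 mm high); one silver socket on its -y end, two on its +y end (16 mm across, 14 mm long). The point is the box's centre, 17 mm above its underside. About 0.3 kg. Belongs in the cross-shaped recess.
- blue_filter_mid (a point): Loose band filter: aluminium box with black end caps, blue band and blue top plate, standing: 28 mm along x, 58 mm along y, 72 mm high, plus two silver sockets 12 mm high on top. Its foot and top taper to 20 mm (x) over their last 12 mm. The point is its centre, 36 mm above its underside. About 0.26 kg. Belongs in the filter bin, between the red and green filters.
- mouse_mid (a point): Not part of the kit: the laptop's mouse, a smooth rounded black oblong, 58 x 94 mm, 36 mm high, with a scroll wheel and no grille. The point is its centre, 18 mm up. Stays where it lies.
- drink_can_mid (a point): Not part of the kit: a small drink can, smooth and black with a gold band and a bright lid with ring pull, 53 mm across, 88 mm high. The point is 43 mm up. Stays where it stands.
- round_block_seat (a point): Centre of the yellow floor of the round recess for the dummy load, 66 mm across, 30 mm deep, 15 mm above the table. It is cut in one of the four hard-foam blocks (100 mm along x, 124 along y) that fill the open case in any order; their tops are flush, 45 mm above the table, and the case's rim is 46 mm up.
- stepped_block_seat (a point): Point on the yellow floor of the stepped recess for the microphone, 12 mm deep, floor 33 mm above the table, at the middle of its block: 68 mm along x from y = -16 to +50 mm, 50 mm along x from y = -55 to -16 mm. Packed, the microphone's point is above this one and its x and y run the same way.
- cross_block_seat (a point): Centre of the yellow floor of the cross-shaped recess for the coax switch, 12 mm deep, floor 33 mm above the table: 66 mm (x) by 76 mm (y), and channels for the sockets out to y = -52 mm (32 mm wide) and +52 mm (56 mm wide). Packed, the switch's point is above this one and its x and y run the same way.
- filter_bin_seat (a point): Floor centre of the filter bin, 88 (x) by 116 mm (y), 30 deep, floor 15 above the table. A red (-x) and a green (+x) filter, loose, of the blue one's make, stand in it, tops 87 (sockets 99) mm above the table. Their gap, about 23 mm wide, is centred here within 2 mm; the blue one, x and y as here, parts them as it goes down (under 15 N).
There are look-alikes about, which are no part of the job. Leave any yellow look-alike of the part that bears blue_filter_mid alone.

How it is judged:
At the end, for the whole second after the job is handed in: Dummy load, microphone and switch within 13 mm sideways of their recess point; blue filter within 12 mm (x), 31 mm (y), 0.25 rad of the bin centre; all four within 6 mm of resting height, 0.2 rad of upright, released, still; mouse and can within 30 mm of their start (horizontal distance between dummy_load_mid and round_block_seat below 0.013 m and z of dummy_load_mid in the frame of round_block_seat between 0.031 and 0.043 m and angle between each of dummy_load_mid, microphone_mid, coax_switch_mid, blue_filter_mid's own z axis and vertical below 0.2 rad and linear speed of each of dummy_load, microphone, coax_switch, blue_filter below 0.02 m/s and contact force between each of dummy_load, microphone, coax_switch, blue_filter and the fingers below 0.05 N and horizontal distance between microphone_mid and stepped_block_seat below 0.013 m and z of microphone_mid in the frame of stepped_block_seat between 0.012 and 0.024 m and horizontal distance between coax_switch_mid and cross_block_seat below 0.013 m and z of coax_switch_mid in the frame of cross_block_seat between 0.011 and 0.023 m and x of blue_filter_mid in the frame of filter_bin_seat between -0.012 and 0.012 m and y of blue_filter_mid in the frame of filter_bin_seat between -0.031 and 0.031 m and angle between the y axis of blue_filter_mid and the y axis of filter_bin_seat, either way round below 0.25 rad and z of blue_filter_mid in the frame of filter_bin_seat between 0.03 and 0.042 m and distance of each of mouse_mid, drink_can_mid from where it was at the start of the episode below 0.03 m); the robot touches nothing.
It fails at once if a piece of the kit is dropped from 4 cm or more above its place ((contact force between dummy_load and the fingers below 0.02 N and height (world z) of dummy_load_mid above 0.082 m and linear speed of dummy_load above 0.4 m/s) or (contact force between microphone and the fingers below 0.02 N and height (world z) of microphone_mid above 0.081 m and linear speed of microphone above 0.4 m/s) or (contact force between coax_switch and the fingers below 0.02 N and height (world z) of coax_switch_mid above 0.08 m and linear speed of coax_switch above 0.4 m/s) or (contact force between blue_filter and the fingers below 0.02 N and height (world z) of blue_filter_mid above 0.081 m and linear speed of blue_filter above 0.4 m/s)).
It fails at once if the mouse or the drink can is moved by 3 cm or more (distance of any of mouse_mid, drink_can_mid from where it was at the start of the episode above 0.03 m).
It also fails if it takes over 128 s, if anything falls off the work surface, if the arm or the gripper's body presses on something with over 40 N, if the wrist force passes 120 N, or if a joint passes its speed limit or range.

## Working session

There is one attempt and no reset: what is moved stays moved. The work goes in short steps, Python scripts to look and compute and a tool call to move; the robot and the scene stay as the last step left them, time stands still between calls to the robot, and variables do not carry over. Pictures are saved under pics/ and viewed, at most 17 in all, crops included, and the job is handed in when it is done.

Besides the shell and the picture viewer there is one more tool, called by a JSON object that holds its "api" and its "payload". servo_tool: Moves the arm, as the interface text tells. Its arguments: {"type":"object","properties":{"series":{"type":"array"},"claw":{"type":"number"},"grip_force":{"type":"number"}},"required":["series"]}

```bash
mkdir -p pics; cat > h.py <<'E'
import numpy as np, cv2
from station import telemetry, eyes, ticket, recognise, trace
def cal(n):
    c=eyes.calibration(n); R,_=cv2.Rodrigues(np.array(c["rvec"],float)); return np.array(c["mtx"],float),float(c["k1"]),R,np.array(c["tvec"],float).ravel()
def proj(n,P,c=None):
    K,k,R,t=c or cal(n); p=np.atleast_2d(P)@R.T+t; s=p[:,:2]/p[:,2:]; s=s*(1+k*(s**2).sum(1,keepdims=True)); return s@K[:2,:2].T+K[:2,2]
def ray(n,uv,z,c=None):
    "pixels -> world points on plane z"
    K,k,R,t=c or cal(n); d=(np.atleast_2d(uv)-K[:2,2])@np.linalg.inv(K[:2,:2]).T; s=d.copy()
    for _ in range(20): s=d/(1+k*(s**2).sum(1,keepdims=True))
    w=np.c_[s,np.ones(len(s))]@R; o=-R.T@t; return o+w*((z-o[2])/w[:,2:])
def save(n,name,crop=None,sc=1):
    im=eyes.grab_frame(n); i=im if crop is None else im[crop[1]:crop[3],crop[0]:crop[2]]
    i=cv2.resize(i,None,fx=sc,fy=sc,interpolation=cv2.INTER_CUBIC); cv2.imwrite(f"pics/{name}.png",i[:,:,::-1]); return im
E
python3 - <<'E'
from h import *
s=telemetry.get_state(); print(s)
save("top","top1",sc=1.5)
save("scene","scene1",sc=1.5)
for n in ["dummy_load_mid","microphone_mid","coax_switch_mid","blue_filter_mid","mouse_mid","drink_can_mid","round_block_seat","stepped_block_seat","cross_block_seat","filter_bin_seat"]:
    for cam in ["top","scene"]:
        print(n,cam,[(np.round(r["position"],3).tolist(),round(r["conf"],2),proj(cam,r["position"]).round().tolist()) for r in recognise(cam,n)])
E
```

```text
{'t': 0.0, 'q': array([ 1.49813458e+00,  3.59363479e-01,  1.10970102e-02, -3.58685042e-04,
       -1.22406582e+00, -2.88088807e-01]), 'qd': array([ 0.00015682, -0.00014504, -0.00096392,  0.0003979 , -0.00048116,
       -0.00019735]), 'joint_efforts': array([ 9.36799697e-04, -5.82712841e+01,  2.93050790e+01,  6.99706122e+00,
        7.13090019e-03, -1.48838835e-04]), 'eef_pos': array([0.23811816, 0.63111219, 0.22565287]), 'ee_rot': array([ 3.14002418e+00, -1.13146989e-04, -3.60872615e-01]), 'force': array([-0.09340481, -0.07265724, -0.10983556]), 'moment': array([-0.04446531, -0.00710572, -0.01310375]), 'gripper_force': 0.0, 'width': 0.08759622982828635}
dummy_load_mid top [([0.593, -0.317, 0.072], 0.9, [[369.0, 151.0]])]
dummy_load_mid scene [([0.569, 0.326, 0.021], 0.74, [[398.0, 251.0]]), ([0.611, -0.313, 0.054], 0.64, [[143.0, 202.0]])]
microphone_mid top [([0.455, -0.189, 0.032], 0.83, [[317.0, 206.0]])]
microphone_mid scene [([0.467, -0.185, 0.033], 0.62, [[211.0, 184.0]])]
coax_switch_mid top [([0.601, -0.188, 0.034], 0.65, [[317.0, 151.0]])]
coax_switch_mid scene [([0.617, -0.
[... 1067 characters left out ...]
[([0.562, 0.171, 0.048], 0.88, [[178.0, 161.0]]), ([0.481, 0.306, 0.04], 0.17, [[125.0, 191.0]])]
round_block_seat scene [([0.55, 0.165, 0.049], 0.58, [[331.0, 223.0]]), ([0.465, 0.312, 0.047], 0.46, [[396.0, 213.0]])]
stepped_block_seat top [([0.468, 0.181, 0.04], 0.79, [[173.0, 197.0]])]
stepped_block_seat scene [([0.458, 0.182, 0.046], 0.65, [[344.0, 202.0]]), ([0.464, 0.311, 0.045], 0.64, [[395.0, 213.0]])]
cross_block_seat top [([0.482, 0.308, 0.039], 0.68, [[124.0, 191.0]])]
cross_block_seat scene [([0.465, 0.313, 0.045], 0.88, [[396.0, 213.0]])]
filter_bin_seat top [([0.585, 0.291, 0.015], 0.76, [[136.0, 155.0]])]
filter_bin_seat scene [([0.564, 0.325, 0.024], 0.87, [[398.0, 249.0]])]
```

View pics/top1.png

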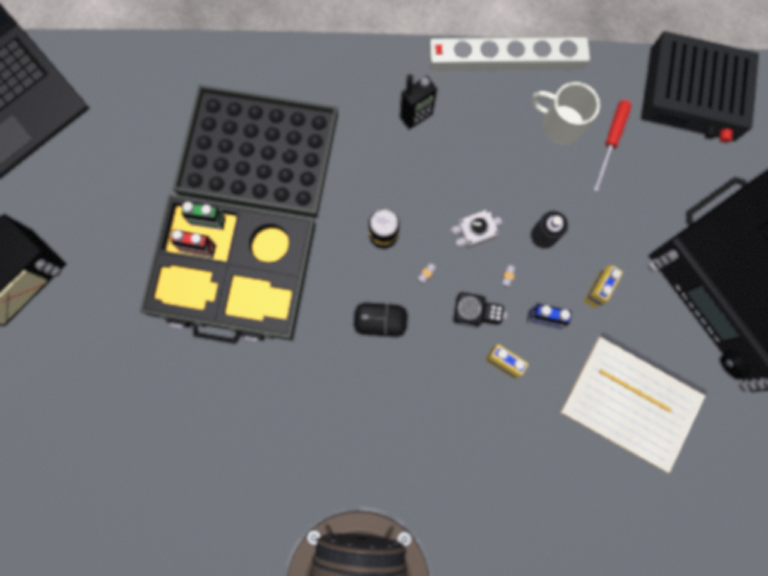

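View pics/scene1.png

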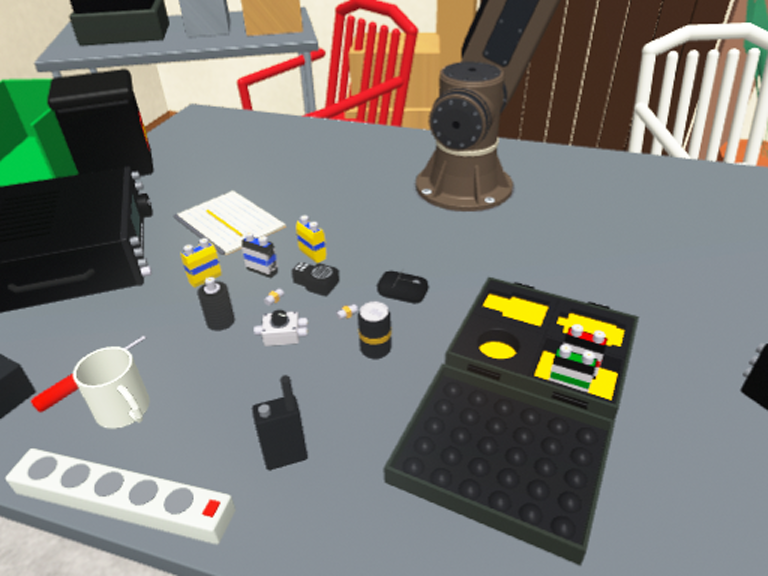

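The top view (1.5× pixels) shows the case at (143–315, 197–338), with the bin top left, round top right, cross bottom left and stepped bottom right.

Candidates, in the same pixels:
- **Filters:** (551,314) has a black/aluminium body with a blue band. (606,285) and (508,360) are yellow look-alikes.
- **Cylinders:** (550,228) is finned and is the dummy load. (384,227) is the can.
- **Black oblongs:** (478,309) has a grille and is the microphone. (381,319) is the mouse.
- **Switch:** (478,228).

I'll use the aluminium filter and check it up close.

```bash
python3 - <<'E'
from h import *
from scipy.spatial.transform import Rotation as Ro
s=telemetry.get_state(); K,k,R,t=cal("wrist"); Rt=Ro.from_euler('xyz',s["ee_rot"]).as_matrix()
print(K,k); print("cam in tool",Rt.T@(-R.T@t-s["eef_pos"])); print("cam axes in tool (cols)",(Rt.T@R.T).round(3))
E
```

```text
[[283.26254091   0.         257.3873297 ]
 [  0.         283.26254091 191.70631044]
 [  0.           0.           1.        ]] -0.01880422868774394
cam in tool [ 0.07713003 -0.00067087 -0.15860139]
cam axes in tool (cols) [[-0.001 -0.959 -0.285]
 [ 1.    -0.001 -0.   ]
 [-0.    -0.285  0.959]]
```

{"api": "servo_tool", "payload": {"series": [[[30,33,-10,0],[30,33,-10,0],[30,33,-10,0],[30,33,-10,0],[30,33,-10,0],[30,33,-10,0],[30,33,-10,0],[30,33,-10,0],[30,33,-10,0],[30,33,-10,0]]]}}

```text
t: 1.93
eef_pos: [0.3881, 0.2515, 0.3186]
ee_rot: [-3.14, -0.0, -0.36]
force: [0.9, 0.3, -0.4]
width: 0.0876
gripper_force: 0.0
```

```bash
python3 - <<'E'
from h import *
im=save("wrist","w1",sc=1.5)
c=cal("wrist")
for n in ["round_block_seat","stepped_block_seat","cross_block_seat","filter_bin_seat"]:
    print(n,[(np.round(r["position"],3).tolist(),round(r["conf"],2),proj("wrist",r["position"],c).round().tolist()) for r in recognise("wrist",n)])
E
```

```text
round_block_seat [([0.558, 0.173, 0.044], 0.63, [[265.0, 29.0]])]
stepped_block_seat [([0.463, 0.179, 0.034], 0.82, [[283.0, 98.0]])]
cross_block_seat [([0.482, 0.308, 0.039], 0.95, [[198.0, 117.0]])]
filter_bin_seat [([0.59, 0.295, 0.013], 0.66, [[181.0, 44.0]])]
```

View pics/w1.png

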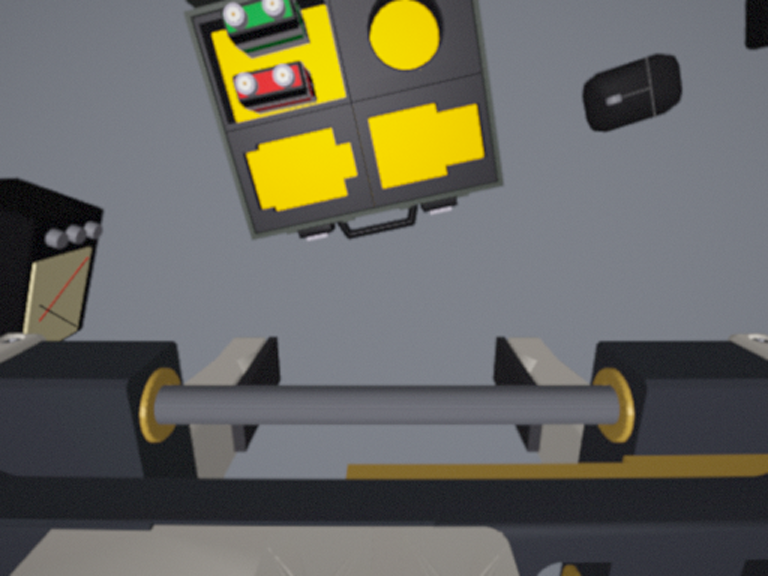

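The wrist view shows the whole case, with the mouse at right (633,95). The layout is as expected: bin with green over red, then round, cross and stepped. I'll shift so the camera is above the case, then fit the recesses.

{"api": "servo_tool", "payload": {"series": [[[10,0,0,-0.019],[10,0,0,-0.019],[10,0,0,-0.019],[10,0,0,-0.019],[10,0,0,-0.019],[10,0,0,-0.019],[10,0,0,-0.019],[10,0,0,-0.019],[0,0,0,-0.019],[0,0,0,-0.019]]]}}

```text
t: 3.02
eef_pos: [0.4642, 0.2313, 0.3167]
ee_rot: [3.14, 0.001, -0.169]
force: [0.0, -0.1, 0.2]
width: 0.0874
gripper_force: 0.0
```

```bash
cat > fit.py <<'E'
from h import *
from scipy.optimize import minimize
S=4
def rect(x0,x1,y0,y1): return np.array([[x0,y0],[x1,y0],[x1,y1],[x0,y1]])/1000.
def shape(n):
    if n=="round": a=np.linspace(0,2*np.pi,60); return [np.c_[np.cos(a),np.sin(a)]*.033],.015
    if n=="stepped": return [rect(-34,34,-16,50),rect(-25,25,-55,-16)],.033
    if n=="cross": return [rect(-33,33,-38,38),rect(-16,16,-52,0),rect(-28,28,0,52)],.033
def rend(n,p,c,box):
    polys,z=shape(n); x,y,th=p; R=np.array([[np.cos(th),-np.sin(th)],[np.sin(th),np.cos(th)]])
    out=None
    for zz in (z,.045):
        m=np.zeros(((box[3]-box[1])*S,(box[2]-box[0])*S),np.uint8)
        for q in polys:
            uv=proj("wrist",np.c_[q@R.T+[x,y],np.full(len(q),zz)],c); cv2.fillPoly(m,[np.round(((uv+.5-box[:2])*S-.5)*16).astype(np.int32)],1,shift=4)
        out=m if out is None else out&m
    return cv2.resize(out.astype(np.float32),None,fx=1/S,fy=1/S,interpolation=cv2.INTER_AREA)
def fit(n,im,c,p0):
    ye=np.clip((im[:,:,0].astype(float)-im[:,:,2]-20)/150,0,1)
    u,v=proj("wrist",[[p0[0],p0[1],.03]],c)[0]; box=[max(0,int(u)-55),max(0,int(v)-55),int(u)+55,int(v)+55]
    ye=ye[box[1]:box[3],box[0]:box[2]]; polys,_=shape(n)
    f=lambda p:((cv2.GaussianBlur(rend(n,p,c,box),(0,0),.8)-ye)**2 * (cv2.dilate(rend(n,p0,c,box),np.ones((15,15)))>0)).sum()
    r=minimize(f,p0,method="Nelder-Mead",options=dict(initial_simplex=np.array(p0)+np.array([[0,0,0],[.006,0,0],[0,.006,0],[0,0,.05]]),xatol=1e-5,fatol=.01))
    return r.x,r.fun
E
python3 - <<'E'
from fit import *
s=telemetry.get_state();c=cal("wrist"); im=save("wrist","w2",sc=1.5); print(s["eef_pos"],s["ee_rot"])
th=-.17
for n,p in dict(round=(.565,.173,th),stepped=(.463,.18,th),cross=(.482,.308,th)).items():
    print(n,*fit(n,im,c,p))
h=im.astype(int); 
for nm,m in dict(red=(h[:,:,0]>110)&(h[:,:,1]<60)&(h[:,:,2]<70),green=(h[:,:,1]>80)&(h[:,:,0]<60)&(h[:,:,2]<110)).items():
    m=m.astype(np.uint8); k,l,st,ce=cv2.connectedComponentsWithStats(m); 
    for j in range(1,k):
        if st[j,4]>60:
            cnt=np.argwhere(l==j)[:,::-1].astype(np.float32); r=cv2.minAreaRect(cnt); print(nm,st[j],r, ray("wrist",cv2.boxPoints(r),.087,c)[:,:2].round(4).tolist(),ray("wrist",[r[0]],.087,c)[0].round(4))
E
```

```text
[0.46419049 0.2313058  0.31671382] [ 3.14014371e+00  1.20293593e-03 -1.68743906e-01]
round [ 0.56323461  0.16825496 -0.08581966] 41.9284549422404
stepped [ 0.4642724   0.18295232 -0.15182107] 55.1348827254849
cross [ 0.48269288  0.30665447 -0.15218291] 49.80509592208298
red [189  98  15  15 147] ((196.0330047607422, 104.96192169189453), (14.890633583068848, 13.03821086883545), 85.91438293457031) [[0.5673, 0.3045], [0.5655, 0.2875], [0.547, 0.2902], [0.5488, 0.3075]] [0.5572 0.2974 0.087 ]
green [191  57  16  14 133] ((198.48623657226562, 63.3344841003418), (12.539868354797363, 14.034687042236328), 85.2363510131836) [[0.6141, 0.2907], [0.6124, 0.273], [0.5979, 0.2749], [0.5996, 0.2928]] [0.606  0.2828 0.087 ]
```

View pics/w2.png

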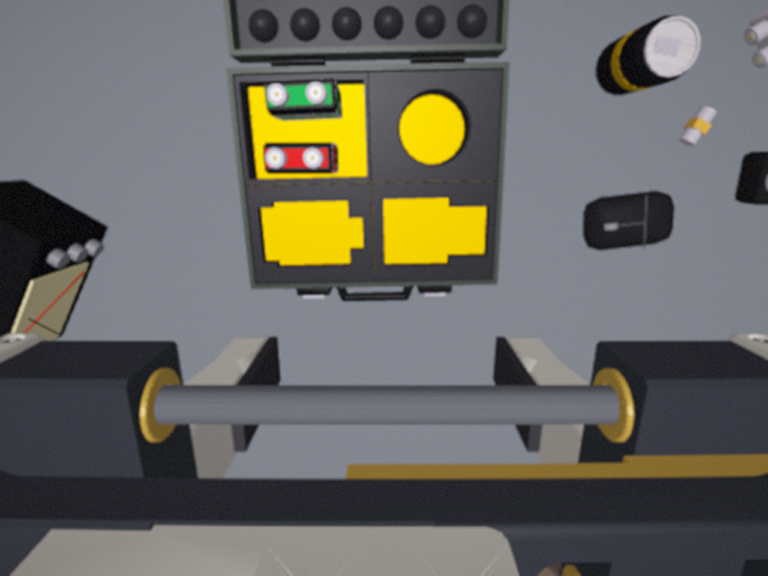

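The fits agree (case yaw ≈ -0.15, spacings as expected): round (.563,.168), stepped (.464,.183), cross (.483,.307), filter gap ≈ (.582,.291). Next, the pieces.

{"api": "servo_tool", "payload": {"series": [[[4,41,0,0],[4,41,0,0],[4,41,0,0],[4,41,0,0],[4,41,0,0],[4,41,0,0],[4,41,0,0],[4,41,0,0],[4,41,0,0],[4,41,0,0]]]}}

```text
t: 3.9
eef_pos: [0.4335, -0.1816, 0.3181]
ee_rot: [-3.141, -0.001, -0.169]
force: [1.6, 0.3, 0.6]
width: 0.0879
gripper_force: 0.0
```

{"api": "servo_tool", "payload": {"series": [[[0,20,0,0],[0,20,0,0],[0,20,0,0],[0,0,0,0],[0,0,0,0],[0,0,0,0],[0,0,0,0],[0,0,0,0],[0,0,0,0],[0,0,0,0]]]}}

```text
t: 4.73
eef_pos: [0.4242, -0.2391, 0.3178]
ee_rot: [-3.142, -0.0, -0.17]
force: [-0.3, -0.1, -0.4]
width: 0.0878
gripper_force: 0.0
```

```bash
python3 - <<'E'
from h import *
s=telemetry.get_state();c=cal("wrist"); im=save("wrist","w3",sc=1.5); print(s["eef_pos"],s["ee_rot"])
for n in ["dummy_load_mid","microphone_mid","coax_switch_mid","blue_filter_mid"]:
    print(n,[(np.round(r["position"],3).tolist(),round(r["conf"],2),proj("wrist",r["position"],c).round().tolist()) for r in recognise("wrist",n)])
    for r in trace("wrist",n)[:3]:
        m=np.argwhere(r["mask"])[:,::-1].astype(np.float32); print(" ",len(m),cv2.minAreaRect(m),r["conf"])
np.save("w3.npy",im); np.save("w3c.npy",np.array(c,dtype=object),allow_pickle=True)
E
```

```text
[ 0.42417078 -0.23911814  0.31783675] [-3.14154980e+00 -2.37125168e-04 -1.69771161e-01]
dummy_load_mid [([0.592, -0.317, 0.07], 0.8, [[296.0, 26.0]])]
  1656 ((295.5, 24.5), (49.0, 41.0), 90.0) 0.65
microphone_mid [([0.456, -0.199, 0.042], 0.57, [[228.0, 144.0]])]
  1660 ((229.5, 142.5), (35.0, 57.0), 90.0) 0.74
coax_switch_mid [([0.596, -0.195, 0.038], 0.77, [[206.0, 45.0]]), ([0.59, -0.311, 0.072], 0.24, [[292.0, 28.0]])]
  2163 ((208.17800903320312, 41.64598083496094), (42.50100326538086, 63.18230056762695), 55.304840087890625) 0.62
blue_filter_mid [([0.503, -0.405, 0.074], 0.76, [[370.0, 86.0]]), ([0.373, -0.245, 0.073], 0.66, [[268.0, 196.0]]), ([0.45, -0.315, 0.071], 0.62, [[308.0, 136.0]])]
  930 ((306.5, 137.5), (21.0, 45.0), 90.0) 0.92
  1012 ((265.32757568359375, 194.93104553222656), (41.78145217895508, 25.997346878051758), 21.801406860351562) 0.62
```

View pics/w3.png

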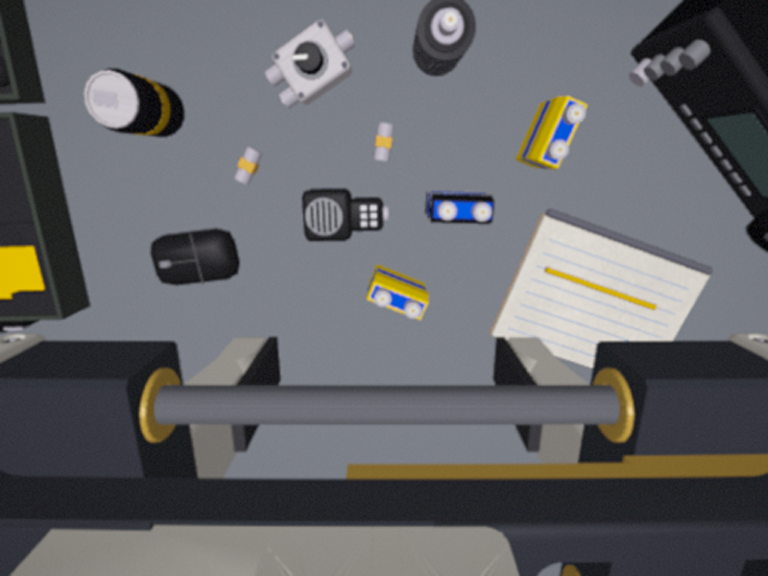

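The aluminium/black blue filter is at (460,208), with the yellow look-alikes at (555,132) and (398,293). The microphone is at (342,215), the switch at (308,62) and the dummy load at (445,35). One close crop to check the choice and read the points.

```bash
python3 - <<'E'
import numpy as np,cv2
im=np.load("w3.npy"); cv2.imwrite("pics/c3.png",cv2.resize(im[0:170,170:340],None,fx=3.5,fy=3.5,interpolation=cv2.INTER_CUBIC)[:,:,::-1])
E
```

```text
(no output)
```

View pics/c3.png

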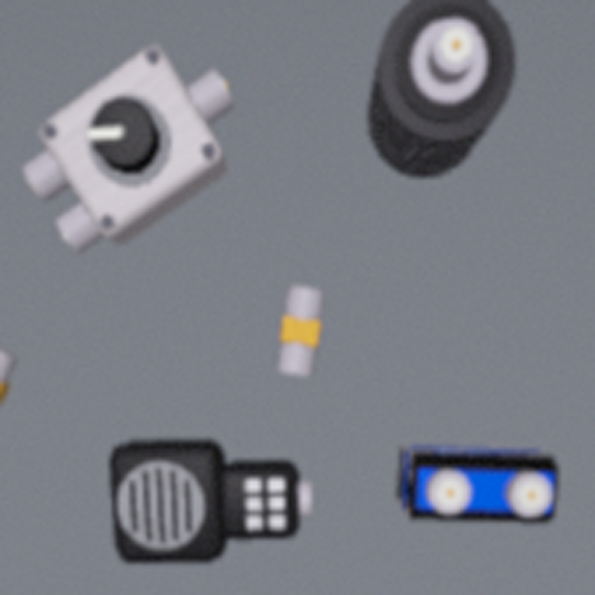

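```bash
python3 - <<'E'
from h import *
c=tuple(np.load("w3c.npy",allow_pickle=True))
f=lambda pts,z: ray("wrist",(np.array(pts,float)+.5)/3.5-.5+[170,0],z,c)[:,:2]
q=f([(154,57),(209,152),(107,221),(49,131)],.034); print("coax",q.mean(0), "knob",f([(122,131)],.05))
for a,b in((0,1),(1,2),(2,3),(3,0)): d=q[b]-q[a]; print(np.hypot(*d),np.arctan2(d[1],d[0]))
print("dummy",f([(449,60)],.075),f([(456,46)],.094))
L,S,E=f([(115,500),(222,498),(299,498)],.036); print("mic",L,S,E,np.hypot(*(L-S)),np.hypot(*(S-E))); d=L-E; print(" yaw",np.arctan2(-d[0],d[1]), S+(L-S)*8/50)
print(" headwidth",f([(170,441),(170,560)],.034))
a,b=f([(449,493),(531,493)],.084); print("filter",(a+b)/2,np.hypot(*(a-b))); d=a-b; print(" yaw",np.arctan2(-d[0],d[1]))
a,b=f([(412,490),(556,490)],.070); print(a,b,(a+b)/2)
a,b=f([(485,458),(485,520)],.072); print(a,b,(a+b)/2)
E
```

```text
coax [ 0.603651  -0.1967312] knob [[ 0.60388044 -0.19658195]]
0.040202906928973 -2.7666076173982
0.049878328319455933 1.9423947619259163
0.04003272902723417 0.3990676863546324
0.05084204493871704 -1.195558180487451
dummy [[ 0.60036785 -0.32064575]] [[ 0.59946944 -0.32030487]]
mic [ 0.4641119  -0.15931607] [ 0.45687721 -0.2060193 ] [ 0.45108161 -0.23945914] 0.04726026113418495 0.033938357337889365
 yaw -0.16117750209428652 [ 0.45803476 -0.19854678]
 headwidth [[ 0.48476919 -0.18825273]
 [ 0.4334856  -0.1773354 ]]
filter [ 0.44564125 -0.31497444] 0.032215084770501265
 yaw -0.17005211970943634
[ 0.45025815 -0.28614402] [ 0.44035017 -0.34383833] [ 0.44530416 -0.31499118]
[ 0.45811767 -0.3165977 ] [ 0.43347368 -0.31358916] [ 0.44579568 -0.31509343]
```

{"api": "servo_tool", "payload": {"series": [[[3.4,7.1,17,0],[3.4,7.1,17,0],[3.4,7.1,17,0],[3.4,7.1,17,0],[3.4,7.1,17,0],[3.4,7.1,17,0],[3.4,7.1,17,0],[3.4,7.1,17,0],[3.4,7.1,17,0],[3.4,7.1,17,0]]], "claw": -0.65, "grip_force": 25}}

```text
t: 6.02
eef_pos: [0.4455, -0.3159, 0.1469]
ee_rot: [3.142, -0.0, -0.171]
force: [0.3, 0.6, -0.6]
width: 0.0723
gripper_force: 0.0
```

```bash
python3 - <<'E'
from h import *
s=telemetry.get_state();c=cal("wrist"); print(s["eef_pos"],s["ee_rot"],s["width"])
im=save("wrist","w4",crop=(120,120,400,330),sc=2.5)
print(proj("wrist",[[.4457,-.315,.072],[.600,-.3205,.094]],c))
E
```

```text
[ 0.44552354 -0.31585579  0.1469094 ] [ 3.14153562e+00 -7.69483325e-05 -1.70886632e-01] 0.07228023192924718
[[257.15838824 200.37672726]
 [224.51981467 -13.81451657]]
```

View pics/w4.png

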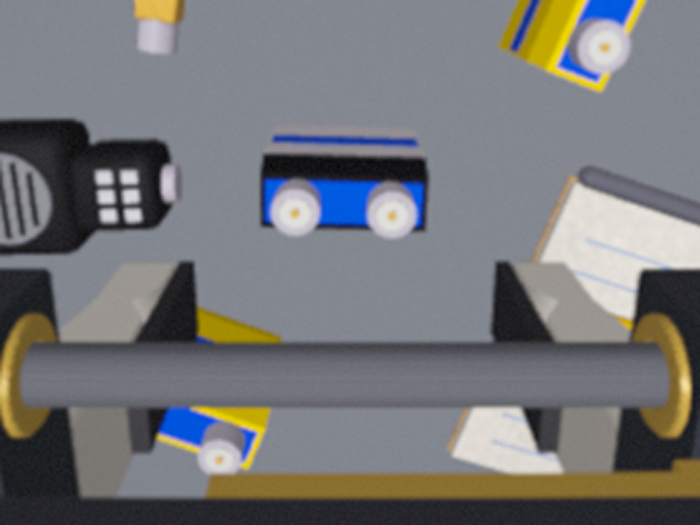

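The blue filter (crop 345,190) is centred between the fingers as predicted, and its body is bare aluminium with black caps. Descend and grip.

{"api": "servo_tool", "payload": {"series": [[[0,0,14,0],[0,0,14,0],[0,0,14,0],[0,0,14,0],[0,0,14,0],[0,0,14,0],[0,0,14,0],[0,0,12,0],[0,0,0,0],[0,0,0,0]]]}}

```text
t: 6.9
eef_pos: [0.4453, -0.3153, 0.0377]
ee_rot: [3.142, 0.001, -0.171]
force: [-0.6, -0.9, 0.1]
width: 0.0727
gripper_force: 0.0
```

{"api": "servo_tool", "payload": {"series": [[[0,0,0,0],[0,0,0,0],[0,0,0,0],[0,0,0,0],[0,0,0,0],[0,0,0,0],[0,0,0,0],[0,0,0,0],[0,0,0,0],[0,0,0,0]]], "claw": 1, "grip_force": 30}}

```text
t: 7.73
eef_pos: [0.4461, -0.3156, 0.0387]
ee_rot: [3.141, -0.002, -0.17]
force: [0.1, 1.0, 7.4]
width: 0.0578
gripper_force: 29.8
```

{"api": "servo_tool", "payload": {"series": [[[0,0,-5,0],[0,0,-15,0],[0,0,-20,0],[0,0,-20,0],[0,0,-20,0],[0,0,-20,0],[0,0,-20,0],[0,0,-20,0],[0,0,-20,0],[0,0,0,0]]]}}

```text
t: 8.57
eef_pos: [0.4469, -0.3162, 0.2019]
ee_rot: [3.14, -0.006, -0.17]
force: [1.2, -0.9, -1.4]
width: 0.0582
gripper_force: 29.8
```

{"api": "servo_tool", "payload": {"series": [[[2,-20,0,-0.002],[2,-39,0,-0.002],[2,-39,0,-0.002],[2,-39,0,-0.002],[2,-39,0,-0.002],[2,-39,0,-0.002],[2,-39,0,-0.002],[2,-39,0,-0.002],[2,-39,0,-0.002],[2,-39,0,-0.001]]]}}

```text
t: 9.4
eef_pos: [0.524, 0.0494, 0.1972]
ee_rot: [3.141, 0.001, -0.152]
force: [0.7, -0.9, -2.9]
width: 0.058
gripper_force: 29.8
```

{"api": "servo_tool", "payload": {"series": [[[2,-39,0,0],[2,-39,0,0],[2,-39,0,0],[2,-39,0,0],[2,-39,0,0],[0,-37,0,0],[0,-16,0,0],[0,0,0,0],[0,0,0,0],[0,0,0,0]]]}}

```text
t: 10.23
eef_pos: [0.5715, 0.2905, 0.1969]
ee_rot: [3.14, 0.001, -0.152]
force: [0.9, -0.9, -3.2]
width: 0.0579
gripper_force: 29.8
```

```bash
python3 - <<'E'
from h import *
s=telemetry.get_state();c=cal("wrist"); print(s["eef_pos"],s["ee_rot"],s["width"])
im=save("wrist","w5",crop=(120,70,400,330),sc=2.2)
b=s["eef_pos"]
print(proj("wrist",[[.582,.291,.087],[b[0],b[1],b[2]+.033]],c))
E
```

```text
[0.571494   0.29052454 0.19686235] [ 3.14032303e+00  1.37966844e-03 -1.51867723e-01] 0.057911188871299445
[[255.79489293 178.96610988]
 [258.81951736 267.83235034]]
```

View pics/w5.png

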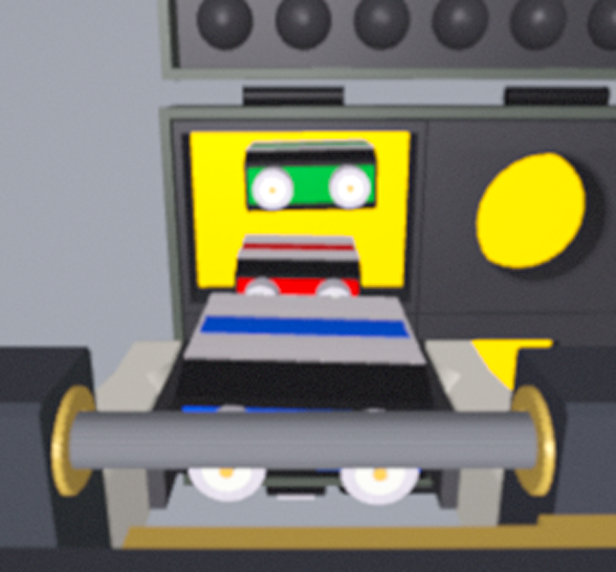

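```bash
python3 - <<'E'
from h import *
c=cal("wrist");s=telemetry.get_state();e=s["eef_pos"];th=-.152
R=np.array([[np.cos(th),-np.sin(th)],[np.sin(th),np.cos(th)]]); X=R[:,0]
f=lambda p,z:ray("wrist",[np.array(p)/2.2+[120,70]],z,c)[0,:2]
def rep(n,p,z,off): w=f(p,z); d=(w-[.582,.291])@R*1000; print(n,(d[0]-off).round(1),d[1].round(1))
rep("green",(311,148),.075,14);rep("green",(311,164),.087,10);rep("green sock",(311,188),.099,0)
rep("red",(298,260),.075,14);rep("red",(298,278),.087,10)
u=e[2]-.0385
rep("blue",(305,362),u+.060,14);rep("blue",(305,295),u+.012,14);rep("blue",(308,407),u+.072,10);rep("blue sock",(303,473),u+.084,0)
print((e[:2]-[.582,.291])@R*1000,u)
E
```

```text
green 25.2 -5.8
green 23.6 -5.6
green sock 25.3 -5.4
red -26.6 0.2
red -27.6 0.2
blue -11.2 -2.3
blue -10.8 -2.6
blue -12.6 -2.9
blue sock -11.4 -1.8
[-10.10774658  -2.35951941] 0.1587169030507525
```

{"api": "servo_tool", "payload": {"series": [[[5,0,0,0],[5.5,0,5,0],[0,0,12,0],[0,0,12,0],[0,0,12,0],[0,0,10,0],[0,0,5,0],[0,0,5,0],[0,0,3,0],[0,0,0,0]]]}}

```text
t: 11.12
eef_pos: [0.5823, 0.2896, 0.1331]
ee_rot: [3.141, 0.001, -0.152]
force: [-0.6, -0.2, -2.6]
width: 0.0583
gripper_force: 29.8
```

{"api": "servo_tool", "payload": {"series": [[[0,0,5,0],[0,0,5,0],[0,0,5,0],[0,0,5,0],[0,0,5,0],[0,0,5,0],[0,0,5,0],[0,0,5,0],[0,0,5,0],[0,0,5,0]]]}}

```text
t: 11.95
eef_pos: [0.5826, 0.2896, 0.0832]
ee_rot: [-3.142, -0.0, -0.152]
force: [-0.2, 0.2, -2.1]
width: 0.0577
gripper_force: 29.8
```

{"api": "servo_tool", "payload": {"series": [[[0,0,4,0],[0,0,4,0],[0,0,4,0],[0,0,4,0],[0,0,4,0],[0,0,3,0],[0,0,2,0],[0,0,2,0],[0,0,1,0],[0,0,0,0]]]}}

```text
t: 12.78
eef_pos: [0.5825, 0.2895, 0.0554]
ee_rot: [3.141, 0.0, -0.152]
force: [0.4, -0.5, -3.2]
width: 0.0576
gripper_force: 29.8
```

{"api": "servo_tool", "payload": {"series": [[[0,0,1,0],[0,0,0,0],[0,0,1,0],[0,0,0,0],[0,0,0,0],[0,0,0,0],[0,0,0,0],[0,0,0,0],[0,0,0,0],[0,0,0,0]]]}}

```text
t: 13.62
eef_pos: [0.5826, 0.2896, 0.0538]
ee_rot: [-3.142, -0.0, -0.152]
force: [0.0, 0.2, -1.1]
width: 0.0581
gripper_force: 29.8
```

{"api": "servo_tool", "payload": {"series": [[[0,0,1,0],[0,0,0.5,0],[0,0,0,0],[0,0,0,0],[0,0,0,0],[0,0,0,0],[0,0,0,0],[0,0,0,0],[0,0,0,0],[0,0,0,0]]]}}

```text
t: 14.45
eef_pos: [0.5827, 0.2897, 0.0537]
ee_rot: [-3.141, -0.001, -0.151]
force: [-3.0, -1.0, 9.2]
width: 0.0577
gripper_force: 29.8
```

{"api": "servo_tool", "payload": {"series": [[[0,0,0,0],[0,0,0,0],[0,0,0,0],[0,0,0,0],[0,0,0,0],[0,0,0,0],[0,0,-5,0],[0,0,-5,0],[0,0,-10,0],[0,0,-10,0]]], "claw": -0.65}}

```text
t: 15.28
eef_pos: [0.5826, 0.2896, 0.0832]
ee_rot: [3.141, -0.0, -0.152]
force: [0.4, -0.4, 0.6]
width: 0.0724
gripper_force: 0.0
```

{"api": "servo_tool", "payload": {"series": [[[-10,0,-15,0],[-10,0,-15,0],[-10,0,-15,0],[-10,0,-15,0],[-10,0,-15,0],[-10,0,-15,0],[-10,0,-10,0],[-10,0,0,0],[-10,0,0,0],[-10,0,0,0]]]}}

```text
t: 16.12
eef_pos: [0.4825, 0.3045, 0.1818]
ee_rot: [3.141, 0.001, -0.152]
force: [0.1, -0.3, -0.6]
width: 0.0721
gripper_force: 0.0
```

```bash
python3 - <<'E'
from h import *
s=telemetry.get_state();c=cal("wrist"); print(s["eef_pos"],s["ee_rot"],s["width"])
im=save("wrist","w6",crop=(130,0,400,230),sc=2.2)
E
```

```text
[0.48246938 0.3045119  0.18177621] [ 3.14125133e+00  5.66588939e-04 -1.52069942e-01] 0.07210085690446565
```

View pics/w6.png

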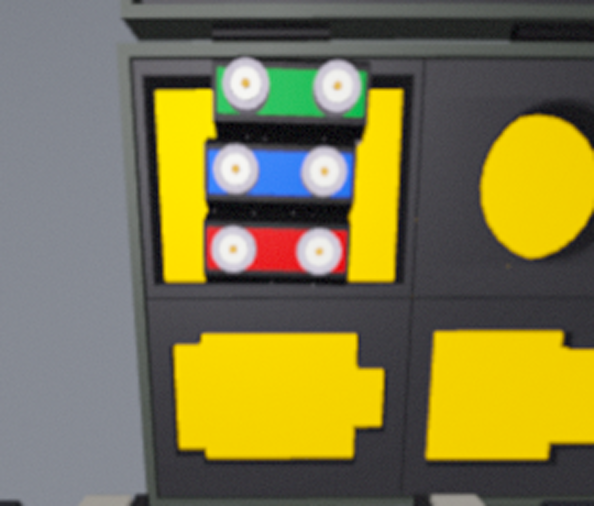

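The blue filter is down, level with red and green. Next is the coax switch (.6037,-.1967), with tool yaw -1.19.

{"api": "servo_tool", "payload": {"series": [[[16,39,0,0],[16,39,0,0],[16,39,0,0],[16,39,0,0],[16,39,0,0],[16,39,0,0],[16,39,0,0],[16,39,0,0],[16,39,0,0],[16,39,0,0]]]}}

```text
t: 17.0
eef_pos: [0.5812, -0.1021, 0.1814]
ee_rot: [3.141, 0.001, -0.152]
force: [0.2, 0.4, 0.5]
width: 0.0723
gripper_force: 0.0
```

{"api": "servo_tool", "payload": {"series": [[[12,29,0,0],[12,29,0,0],[12,29,0,0],[0,0,0,0.12],[0,0,0,0.12],[0,0,0,0.12],[0,0,0,0.12],[0,0,0,0.12],[0,0,0,0.12],[0,0,0,0.12]]]}}

```text
t: 17.83
eef_pos: [0.6035, -0.1914, 0.181]
ee_rot: [3.14, 0.001, -0.998]
force: [-0.1, -0.0, -0.3]
width: 0.0726
gripper_force: 0.0
```

{"api": "servo_tool", "payload": {"series": [[[0,0,0,0.1],[0,0,0,0.1],[0,0,0,0],[0,0,0,0],[0,0,0,0],[0,0,0,0],[0,0,0,0],[0,0,0,0],[0,0,0,0],[0,0,0,0]]]}}

```text
t: 18.67
eef_pos: [0.6042, -0.1917, 0.1823]
ee_rot: [-3.142, -0.0, -1.191]
force: [0.7, 0.2, 0.2]
width: 0.0724
gripper_force: 0.0
```

```bash
python3 - <<'E'
from h import *
s=telemetry.get_state();c=cal("wrist"); print(s["eef_pos"],s["ee_rot"],s["width"])
im=save("wrist","w7",crop=(110,80,410,330),sc=2.2)
print((proj("wrist",[[.6037,-.1967,.034],[.6037,-.1967,.05]],c)-[110,80])*2.2)
E
```

```text
[ 0.60415229 -0.19167207  0.18226499] [-3.14152199e+00 -2.18931821e-05 -1.19148014e+00] 0.07237229288997106
[[329.88073462 209.75477739]
 [330.19697003 217.37583626]]
```

View pics/w7.png

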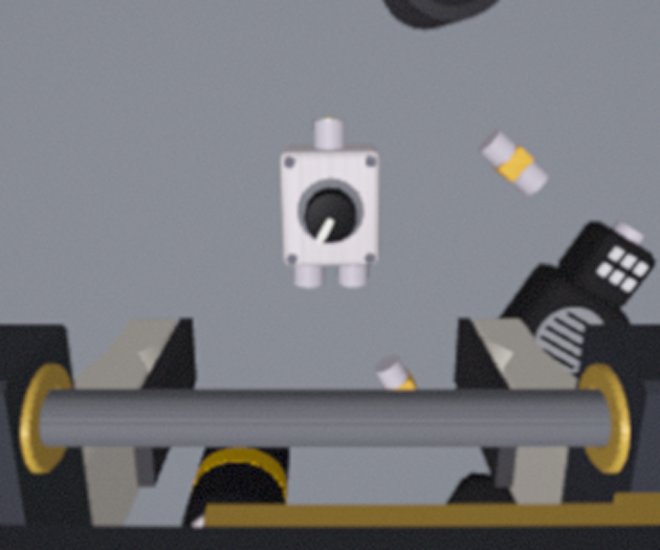

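{"api": "servo_tool", "payload": {"series": [[[5,2,15,0],[0,0,20,0],[0,0,20,0],[0,0,20,0],[0,0,20,0],[0,0,20,0],[0,0,20,0],[0,0,18,0],[0,0,12,0],[0,0,0,0]]]}}

```text
t: 19.55
eef_pos: [0.6023, -0.1969, 0.0144]
ee_rot: [3.138, 0.002, -1.192]
force: [-0.4, -0.3, -0.0]
width: 0.072
gripper_force: 0.0
```

{"api": "servo_tool", "payload": {"series": [[[0,0,0,0],[0,0,0,0],[0,0,0,0],[0,0,0,0],[0,0,0,0],[0,0,0,0],[0,0,0,0],[0,0,0,0],[0,0,0,0],[0,0,0,0]]], "claw": 1, "grip_force": 30}}

```text
t: 20.38
eef_pos: [0.6046, -0.1971, 0.0184]
ee_rot: [-3.14, -0.001, -1.192]
force: [-1.1, 0.3, 6.3]
width: 0.0495
gripper_force: 30.0
```

{"api": "servo_tool", "payload": {"series": [[[0,0,-5,0],[0,0,-15,0],[0,0,-20,0],[0,0,-20,0],[0,0,-20,0],[0,0,-20,0],[0,0,-20,0],[0,0,-20,0],[0,0,-10,0],[0,0,0,0]]]}}

```text
t: 21.22
eef_pos: [0.6054, -0.1972, 0.1698]
ee_rot: [-3.138, -0.002, -1.192]
force: [0.1, -0.3, -3.6]
width: 0.0496
gripper_force: 30.0
```

{"api": "servo_tool", "payload": {"series": [[[-20,-3,0,0],[-40,-6,0,0],[-40,-6,0,0],[-40,-6,0,0],[-40,-6,0,0],[-40,-6,0,0],[-40,-6,0,0],[-40,-6,0,0],[-40,-6,0,0],[-40,-6,0,0]]]}}

```text
t: 22.05
eef_pos: [0.5148, 0.1785, 0.1658]
ee_rot: [3.14, -0.0, -1.192]
force: [1.3, 1.5, -2.9]
width: 0.0495
gripper_force: 30.0
```

{"api": "servo_tool", "payload": {"series": [[[-40,-6,0,0],[-40,-5,0,0],[-33,-4,0,0],[-20,-1,0,0],[0,0,0,0.1],[0,0,0,0.11],[0,0,0,0.11],[0,0,0,0.11],[0,0,0,0.1],[0,0,0,0]]]}}

```text
t: 22.88
eef_pos: [0.4813, 0.306, 0.1655]
ee_rot: [3.14, -0.002, -1.727]
force: [0.5, 0.1, -2.5]
width: 0.0498
gripper_force: 30.0
```

{"api": "servo_tool", "payload": {"series": [[[0,0,10,0],[0,0,10,0],[0,0,10,0],[0,0,10,0],[0,0,10,0],[0,0,5,0],[0,0,0,0],[0,0,0,0],[0,0,0,0],[0,0,0,0]]]}}

```text
t: 23.72
eef_pos: [0.4825, 0.3069, 0.1129]
ee_rot: [-3.141, 0.001, -1.722]
force: [0.8, -0.2, -2.2]
width: 0.0499
gripper_force: 30.0
```

```bash
python3 - <<'E'
from h import *
s=telemetry.get_state();c=cal("wrist"); print(s["eef_pos"],s["ee_rot"],s["width"],s["force"])
im=save("wrist","w8",crop=(110,80,410,330),sc=2.2)
e=s["eef_pos"]
print((proj("wrist",[[.4827,.3067,.033],[e[0],e[1],e[2]+.0165],[e[0],e[1],e[2]+.0325]],c)-[110,80])*2.2)
th=s["ee_rot"][2]; d=np.array([.4827,.3067])-e[:2]; print("tool dx,dy mm",1000*(d@[np.cos(th),np.sin(th)]),1000*(d@[np.sin(th),-np.cos(th)]))
E
```

```text
[0.48249283 0.30688781 0.11287052] [-3.14089112e+00  9.83710343e-04 -1.72161180e+00] 0.04985641622143033 [ 0.77068657 -0.20084571 -2.15511818]
[[324.75051558 258.57896177]
 [326.06520596 374.85084033]
 [326.27842569 408.5625207 ]]
tool dx,dy mm 0.15454997035037366 -0.23303606702663268
```

View pics/w8.png

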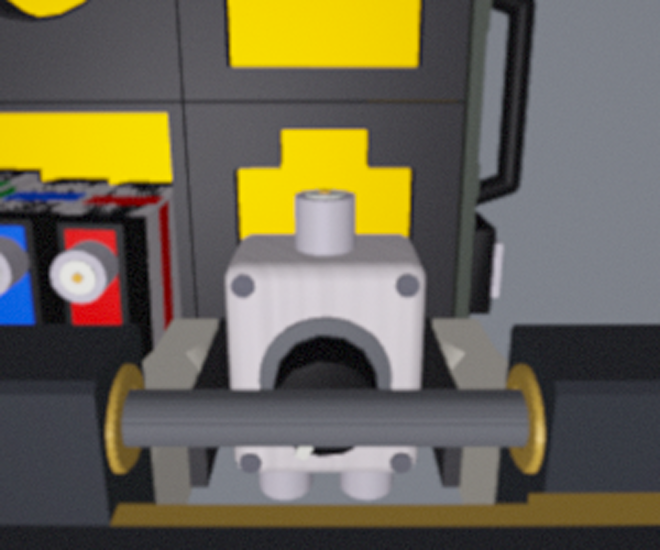

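{"api": "servo_tool", "payload": {"series": [[[0,0,10,0],[0,0,10,0],[0,0,10,0],[0,0,8,0],[0,0,7,0],[0,0,6,0],[0,0,5,0],[0,0,3,0],[0,0,2,0],[0,0,0,0]]]}}

```text
t: 24.6
eef_pos: [0.4823, 0.3067, 0.0515]
ee_rot: [-3.141, 0.0, -1.722]
force: [-0.5, -1.0, -3.3]
width: 0.0495
gripper_force: 30.0
```

{"api": "servo_tool", "payload": {"series": [[[0,0,1,0],[0,0,0,0],[0,0,1,0],[0,0,0,0],[0,0,0,0],[0,0,0,0],[0,0,0,0],[0,0,0,0],[0,0,0,0],[0,0,0,0]]]}}

```text
t: 25.43
eef_pos: [0.4824, 0.3068, 0.0514]
ee_rot: [-3.14, 0.001, -1.721]
force: [-7.0, -2.0, 15.1]
width: 0.0497
gripper_force: 30.0
```

{"api": "servo_tool", "payload": {"series": [[[0,0,0,0],[0,0,0,0],[0,0,0,0],[0,0,0,0],[0,0,0,0],[0,0,0,0],[0,0,-5,0],[0,0,-10,0],[0,0,-10,0],[0,0,-10,0]]], "claw": -0.34}}

```text
t: 26.27
eef_pos: [0.4824, 0.3068, 0.0857]
ee_rot: [-3.141, 0.0, -1.722]
force: [0.0, 0.4, -0.1]
width: 0.0586
gripper_force: 0.0
```

{"api": "servo_tool", "payload": {"series": [[[0,0,-20,0],[0,0,-20,0],[0,0,-20,0],[0,0,-20,0],[0,0,0,0],[0,0,0,0],[0,0,0,0],[0,0,0,0],[0,0,0,0],[0,0,0,0]]], "claw": -0.65}}

```text
t: 27.1
eef_pos: [0.4819, 0.3062, 0.1635]
ee_rot: [3.141, -0.001, -1.722]
force: [-0.5, 0.2, 0.7]
width: 0.0724
gripper_force: 0.0
```

{"api": "servo_tool", "payload": {"series": [[[40,-4,0,0.009],[40,-4,0,0],[40,-4,0,0],[40,-4,0,0],[40,-4,0,0],[40,-4,0,0],[40,-4,0,0],[40,-4,0,0],[40,-4,0,0],[40,-4,0,0]]]}}

```text
t: 27.93
eef_pos: [0.4576, -0.0966, 0.1642]
ee_rot: [3.142, -0.0, -1.73]
force: [2.2, 0.1, 0.3]
width: 0.0721
gripper_force: 0.0
```

{"api": "servo_tool", "payload": {"series": [[[32,-5,0,0],[32,-4,0,0],[28,-4,0,0],[0,0,0,0],[0,0,0,0],[0,0,0,0],[0,0,0,0],[0,0,0,0],[0,0,0,0],[0,0,0,0]]]}}

```text
t: 28.77
eef_pos: [0.4567, -0.1869, 0.1643]
ee_rot: [-3.141, 0.0, -1.729]
force: [0.7, 1.5, 0.2]
width: 0.0725
gripper_force: 0.0
```

```bash
python3 - <<'E'
from h import *
s=telemetry.get_state();c=cal("wrist"); print(s["eef_pos"],s["ee_rot"],s["width"],s["force"])
im=save("wrist","w9",crop=(110,80,410,330),sc=2.2)
e=s["eef_pos"]
print((proj("wrist",[[.458,-.198,.036],[.4596,-.1881,.036]],c)-[110,80])*2.2)
th=s["ee_rot"][2]; d=np.array([.4596,-.1881])-e[:2]; print("tool dx,dy mm",1000*(d@[np.cos(th),np.sin(th)]),1000*(d@[np.sin(th),-np.cos(th)]))
E
```

```text
[ 0.45665755 -0.18691967  0.16433979] [-3.14137105e+00  5.06715939e-05 -1.72941348e+00] 0.07245702474572907 [0.65981282 1.48086716 0.2129824 ]
[[318.4328879  206.16024593]
 [318.48574958 226.74408843]]
tool dx,dy mm 0.7007429391242571 -3.0919504330735412
```

View pics/w9.png

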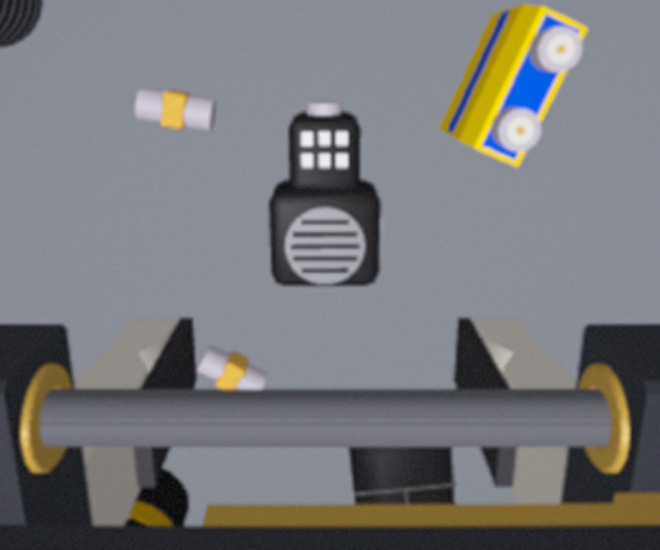

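The microphone is centred (column 325) and square to the fingers, so it only needs a small forward shift.

{"api": "servo_tool", "payload": {"series": [[[3,0,10,0],[0,0,18,0],[0,0,18,0],[0,0,18,0],[0,0,18,0],[0,0,18,0],[0,0,18,0],[0,0,15,0],[0,0,10,0],[0,0,0,0]]]}}

```text
t: 29.65
eef_pos: [0.454, -0.1905, 0.0186]
ee_rot: [3.137, -0.0, -1.731]
force: [-0.6, -0.6, -0.1]
width: 0.0723
gripper_force: 0.0
```

{"api": "servo_tool", "payload": {"series": [[[0,0,0,0],[0,0,0,0],[0,0,0,0],[0,0,0,0],[0,0,0,0],[0,0,0,0],[0,0,0,0],[0,0,0,0],[0,0,0,0],[0,0,0,0]]], "claw": 1, "grip_force": 30}}

```text
t: 30.48
eef_pos: [0.4565, -0.1906, 0.0219]
ee_rot: [-3.14, 0.0, -1.731]
force: [-1.4, 0.5, 6.5]
width: 0.0536
gripper_force: 30.0
```

{"api": "servo_tool", "payload": {"series": [[[0,0,-5,0],[0,0,-15,0],[0,0,-20,0],[0,0,-20,0],[0,0,-20,0],[0,0,-20,0],[0,0,-20,0],[0,0,-20,0],[0,0,-10,0],[0,0,0,0]]]}}

```text
t: 31.32
eef_pos: [0.4571, -0.1907, 0.1734]
ee_rot: [-3.138, 0.0, -1.731]
force: [0.6, 0.0, -1.1]
width: 0.0537
gripper_force: 30.0
```

{"api": "servo_tool", "payload": {"series": [[[-20,2.6,0,0],[-40,5.5,0,0],[-40,5.5,0,0],[-40,5.5,0,0],[-40,5.5,0,0],[-40,5.5,0,0],[-40,5.5,0,0],[-40,5.5,0,0],[-40,5.5,0,0],[-40,5.5,0,0]]]}}

```text
t: 32.15
eef_pos: [0.4638, 0.1944, 0.1698]
ee_rot: [3.14, -0.001, -1.731]
force: [1.5, -0.1, -1.9]
width: 0.0537
gripper_force: 30.0
```

{"api": "servo_tool", "payload": {"series": [[[0,0,0,-0.009],[0,0,10,0],[0,0,10,0],[0,0,10,0],[0,0,10,0],[0,0,10,0],[0,0,0,0],[0,0,0,0],[0,0,0,0],[0,0,0,0]]]}}

```text
t: 32.98
eef_pos: [0.4655, 0.193, 0.1218]
ee_rot: [-3.141, 0.001, -1.722]
force: [0.7, -0.5, -1.3]
width: 0.0539
gripper_force: 30.0
```

```bash
python3 - <<'E'
from h import *
s=telemetry.get_state();c=cal("wrist"); print(s["eef_pos"],s["ee_rot"],s["width"],s["force"])
im=save("wrist","w10",crop=(110,80,410,330),sc=2.2)
e=s["eef_pos"];th=s["ee_rot"][2];x=np.array([np.cos(th),np.sin(th),0])
print("proj of mic y= -8,-42 at top if grip=+10, y0",(proj("wrist",[e+.018*x+[0,0,.015],e+.052*x+[0,0,.015]],c)-[110,80])*2.2)
d=np.array([.4658,.1929])-e[:2]; print("tool dx,dy mm",1000*(d@[np.cos(th),np.sin(th)]),1000*(d@[np.sin(th),-np.cos(th)]))
E
```

```text
[0.46553606 0.19297254 0.12178982] [-3.14079224e+00  8.08839193e-04 -1.72201053e+00] 0.053857015205995895 [ 0.66019293 -0.52737357 -1.34220378]
proj of mic y= -8,-42 at top if grip=+10, y0 [[325.98031848 306.61576114]
 [325.87455346 170.19130951]]
tool dx,dy mm 0.031947906721149825 -0.27185688011116815
```

View pics/w10.png

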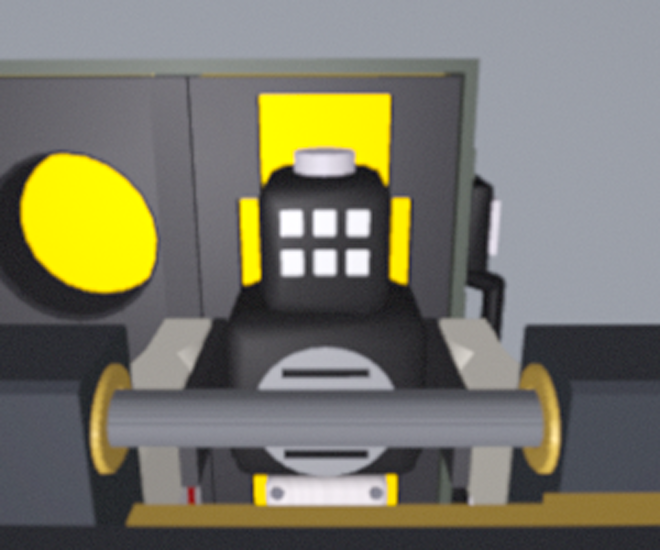

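The microphone is square above the stepped recess and centred on column 325. Lower it.

{"api": "servo_tool", "payload": {"series": [[[0,0,10,0],[0,0,10,0],[0,0,10,0],[0,0,9,0],[0,0,8,0],[0,0,7,0],[0,0,5,0],[0,0,3,0],[0,0,2,0],[0,0,1,0]]]}}

```text
t: 33.87
eef_pos: [0.4652, 0.1929, 0.0561]
ee_rot: [-3.142, -0.0, -1.722]
force: [0.5, -0.3, -1.3]
width: 0.0538
gripper_force: 30.0
```

{"api": "servo_tool", "payload": {"series": [[[0,0,1,0],[0,0,0,0],[0,0,1,0],[0,0,0,0],[0,0,0,0],[0,0,0,0],[0,0,0,0],[0,0,0,0],[0,0,0,0],[0,0,0,0]]]}}

```text
t: 34.7
eef_pos: [0.4653, 0.1931, 0.0549]
ee_rot: [-3.141, 0.001, -1.722]
force: [-3.3, -0.5, 6.2]
width: 0.0537
gripper_force: 30.0
```

{"api": "servo_tool", "payload": {"series": [[[0,0,0,0],[0,0,0,0],[0,0,0,0],[0,0,0,0],[0,0,0,0],[0,0,0,0],[0,0,-5,0],[0,0,-10,0],[0,0,-10,0],[0,0,-15,0]]], "claw": -0.6}}

```text
t: 35.53
eef_pos: [0.4649, 0.1926, 0.095]
ee_rot: [3.141, -0.001, -1.722]
force: [1.5, -0.1, -0.3]
width: 0.07
gripper_force: 0.0
```

{"api": "servo_tool", "payload": {"series": [[[0,0,-25,0],[0,0,-25,0],[0,0,-25,0],[37.5,-16.2,0,0],[37.5,-16.2,0,0],[37.5,-16.2,0,0],[37.5,-16.2,0,0],[37.5,-16.2,0,0],[37.5,-16.2,0,0],[37.5,-16.2,0,0]]]}}

```text
t: 36.37
eef_pos: [0.5381, -0.0857, 0.171]
ee_rot: [-3.14, 0.001, -1.721]
force: [1.5, 1.4, 0.3]
width: 0.0701
gripper_force: 0.0
```

{"api": "servo_tool", "payload": {"series": [[[37.5,-16.2,0,0],[37.5,-16.2,0,0],[37.5,-16.2,0,0],[37.5,-16.2,0,0],[37.5,-16.2,0,0],[37.5,-16.2,0,0],[0,0,0,0],[0,0,0,0],[0,0,0,0],[0,0,0,0]]]}}

```text
t: 37.2
eef_pos: [0.5999, -0.3201, 0.1701]
ee_rot: [-3.141, 0.0, -1.721]
force: [0.2, -0.1, -0.4]
width: 0.0702
gripper_force: 0.0
```

```bash
python3 - <<'E'
from h import *
s=telemetry.get_state();c=cal("wrist"); print(s["eef_pos"],s["ee_rot"],s["width"],s["force"])
im=save("wrist","w11",crop=(110,80,410,330),sc=2.2)
e=s["eef_pos"];th=s["ee_rot"][2]
print((proj("wrist",[[.600,-.3205,.074],[.6,-.3205,.094]],c)-[110,80])*2.2)
d=np.array([.600,-.3205])-e[:2]; print("tool dx,dy mm",1000*(d@[np.cos(th),np.sin(th)]),1000*(d@[np.sin(th),-np.cos(th)]))
E
```

```text
[ 0.59989086 -0.32005432  0.17010586] [-3.14088972e+00  3.61886641e-05 -1.72112388e+00] 0.07019330546562105 [ 0.18394098 -0.12013458 -0.38873886]
[[324.76463567 246.60820711]
 [324.82274232 261.0236105 ]]
tool dx,dy mm 0.4243113634311751 -0.17465275261602198
```

View pics/w11.png

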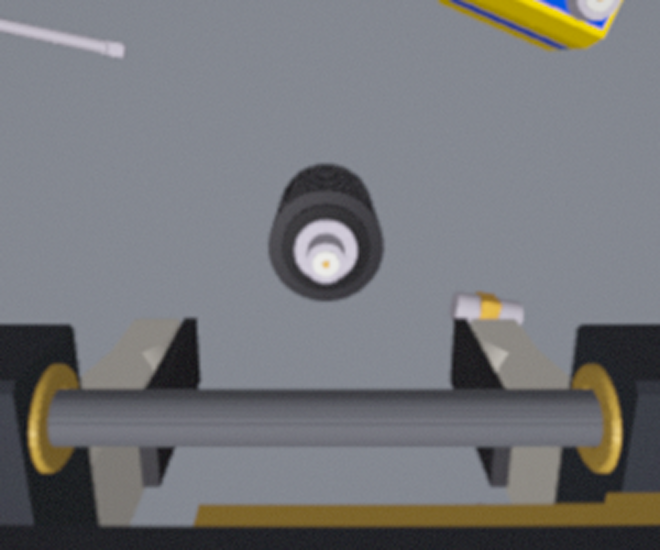

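{"api": "servo_tool", "payload": {"series": [[[0,0,15,0],[0,0,17,0],[0,0,17,0],[0,0,17,0],[0,0,17,0],[0,0,17,0],[0,0,17,0],[0,0,10,0],[0,0,5,0],[0,0,0,0]]]}}

```text
t: 38.08
eef_pos: [0.5996, -0.3199, 0.0366]
ee_rot: [3.14, 0.0, -1.721]
force: [0.3, 0.5, -0.0]
width: 0.0704
gripper_force: 0.0
```

{"api": "servo_tool", "payload": {"series": [[[0,0,0,0],[0,0,0,0],[0,0,0,0],[0,0,0,0],[0,0,0,0],[0,0,0,0],[0,0,0,0],[0,0,0,0],[0,0,0,0],[0,0,0,0]]], "claw": 1, "grip_force": 40}}

```text
t: 38.92
eef_pos: [0.6002, -0.3209, 0.0382]
ee_rot: [-3.141, -0.0, -1.722]
force: [-0.6, 0.3, 6.7]
width: 0.0494
gripper_force: 40.0
```

{"api": "servo_tool", "payload": {"series": [[[0,0,-5,0],[0,0,-15,0],[0,0,-20,0],[0,0,-20,0],[0,0,-20,0],[0,0,-20,0],[0,0,-20,0],[0,0,-10,0],[0,0,0,0],[0,0,0,0]]]}}

```text
t: 39.75
eef_pos: [0.5997, -0.3205, 0.1667]
ee_rot: [-3.142, 0.001, -1.722]
force: [-0.7, -0.8, -4.3]
width: 0.0496
gripper_force: 40.0
```

{"api": "servo_tool", "payload": {"series": [[[-20,4.6,0,0],[-39,9,0,0],[-39,9,0,0],[-39,9,0,0],[-39,9,0,0],[-39,9,0,0],[-39,9,0,0],[-39,9,0,0],[-39,9,0,0],[-39,9,0,0]]]}}

```text
t: 40.58
eef_pos: [0.5695, 0.0605, 0.1654]
ee_rot: [3.139, -0.001, -1.722]
force: [-0.1, -0.7, -3.9]
width: 0.0496
gripper_force: 40.0
```

{"api": "servo_tool", "payload": {"series": [[[-39,9,0,0],[-39,9,0,0],[-28,6,0,0],[0,0,10,0],[0,0,10,0],[0,0,10,0],[0,0,10,0],[0,0,5,0],[0,0,0,0],[0,0,0,0]]]}}

```text
t: 41.42
eef_pos: [0.5634, 0.1663, 0.1218]
ee_rot: [3.141, -0.001, -1.723]
force: [-0.2, 0.2, -3.2]
width: 0.0492
gripper_force: 40.0
```

```bash
python3 - <<'E'
from h import *
s=telemetry.get_state();c=cal("wrist"); print(s["eef_pos"],s["ee_rot"],s["width"],s["force"])
e=s["eef_pos"];th=s["ee_rot"][2]
d=np.array([.5635,.168])-e[:2]; print("tool dx,dy mm",1000*(d@[np.cos(th),np.sin(th)]),1000*(d@[np.sin(th),-np.cos(th)]))
E
```

```text
[0.56341118 0.1663246  0.12179821] [ 3.14099825e+00 -8.02672908e-04 -1.72290670e+00] 0.04920705555594836 [-0.24137566  0.17728806 -3.19343543]
tool dx,dy mm -1.6695112529120781 0.16606614272795656
```

{"api": "servo_tool", "payload": {"series": [[[-1.5,0,10,0],[0,0,10,0],[0,0,10,0],[0,0,9,0],[0,0,8,0],[0,0,7,0],[0,0,6,0],[0,0,4,0],[0,0,2,0],[0,0,0,0]]]}}

```text
t: 42.25
eef_pos: [0.5635, 0.1687, 0.0558]
ee_rot: [3.141, -0.0, -1.722]
force: [-0.0, -0.6, -3.2]
width: 0.0493
gripper_force: 40.0
```

{"api": "servo_tool", "payload": {"series": [[[0,0,1,0],[0,0,0,0],[0,0,1,0],[0,0,0,0],[0,0,0.5,0],[0,0,0,0],[0,0,0,0],[0,0,0,0],[0,0,0,0],[0,0,0,0]]]}}

```text
t: 43.08
eef_pos: [0.5636, 0.1688, 0.0537]
ee_rot: [-3.142, 0.0, -1.722]
force: [-1.0, 0.2, -4.1]
width: 0.0492
gripper_force: 40.0
```

{"api": "servo_tool", "payload": {"series": [[[0,0,0.5,0],[0,0,0,0],[0,0,0.5,0],[0,0,0,0],[0,0,0.5,0],[0,0,0,0],[0,0,0,0],[0,0,0,0],[0,0,0,0],[0,0,0,0]]]}}

```text
t: 43.92
eef_pos: [0.5636, 0.1688, 0.0532]
ee_rot: [-3.141, 0.0, -1.721]
force: [-4.0, -0.8, 7.5]
width: 0.0492
gripper_force: 40.0
```

{"api": "servo_tool", "payload": {"series": [[[0,0,0,0],[0,0,0,0],[0,0,0,0],[0,0,0,0],[0,0,0,0],[0,0,0,0],[0,0,-5,0],[0,0,-10,0],[0,0,-15,0],[0,0,-20,0]]], "claw": -0.4}}

```text
t: 44.75
eef_pos: [0.563, 0.1684, 0.1025]
ee_rot: [3.14, -0.001, -1.722]
force: [0.4, 0.5, -0.0]
width: 0.0613
gripper_force: 0.0
```

{"api": "servo_tool", "payload": {"series": [[[0,0,-30,0],[-10,10,-30,0],[-20,10,-30,0],[-20,10,-30,0],[-20,10,-30,0],[-20,10,-20,0],[-20,10,-10,0],[-20,0,0,0],[-20,0,0,0],[0,0,0,0]]]}}

```text
t: 45.58
eef_pos: [0.5269, 0.3289, 0.2831]
ee_rot: [-3.141, 0.001, -1.72]
force: [-0.5, -0.6, 0.1]
width: 0.0615
gripper_force: 0.0
```

```bash
python3 - <<'E'
from h import *
s=telemetry.get_state();c=cal("wrist"); print(s["eef_pos"],s["ee_rot"],s["width"],s["force"])
save("wrist","w12",crop=(60,0,460,270),sc=1.9); save("top","top2")
print((proj("wrist",[[.5635,.168,.089],[.4643,.183,.069],[.4827,.3067,.067],[.582,.291,.087]],c)-[60,0])*1.9)
for n in ["mouse_mid","drink_can_mid"]: print(n,[(np.round(r["position"],3).tolist(),round(r["conf"],2)) for r in recognise("top",n)])
E
```

```text
[0.5268875  0.32887476 0.28310981] [-3.14078334e+00  1.30625041e-03 -1.71984853e+00] 0.06147290354400808 [-0.46979806 -0.55404733  0.13581642]
[[273.65365764  68.97374526]
 [439.5644827   76.48689738]
 [433.87228423 276.3316289 ]
 [284.12017944 279.30228605]]
mouse_mid [([0.435, -0.026, 0.03], 0.66)]
drink_can_mid [([0.582, -0.028, 0.084], 0.55)]
```

View pics/w12.png

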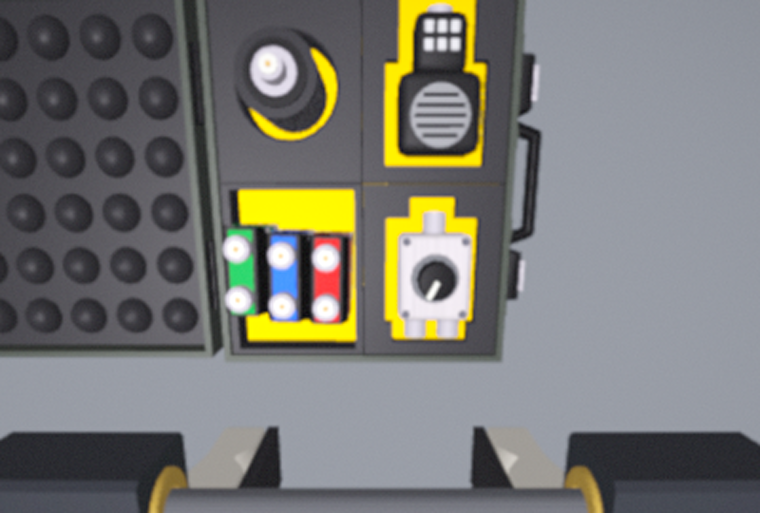

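The dummy load (275,75), microphone (440,85), switch (435,277) and blue filter (284,279) are all seated and centred. The mouse and can have not moved.

```bash
python3 -c "
from h import *
print(ticket.job_done())"
```

```text
the job is handed in; nothing more can be done
None
```

The job is handed in at about 46 s of the 128 s: the dummy load, microphone, switch and blue filter are each seated in their places, the mouse and can are where they started, and no verdict came back.

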